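# Twist the parts canister home in the spinner cradle

### The job

Take the lidded aluminium canister off the counter and set it upright in the sprung cradle of the bench spinner, then work it down into the snug shoes, twisting it to and fro or round as you go, until it is fully home on the cradle floor; let go of it. Do not lean on it so hard that the cradle is driven down on its spring, and leave the other tools on the counter where they lie.

Things in the scene. Friction and masses are not known exactly. Their poses are not given: they have to be found in the camera images.
- canister: Loose closed round aluminium canister, 110 mm tall, 0.25 to 0.45 kg, standing on the counter left or right of the spinner; brass button (22 mm across, 8 mm high) on its lid. Its upper 66 mm is a plain cylinder 60 mm across, gripped across its sides at any yaw; below, it tapers evenly to 52 mm across at the foot. Origin: centre of its underside; z up its axis.
- spinner: Round grey spinner housing fixed to the counter, 160 mm across, 70 mm tall; above it, on a short sprung pillar on the same axis, stands the cradle. Origin: centre of its underside.
- cradle_seat (a point): Centre of the cradle's inner floor, z up: the canister's underside must come to rest here. The cradle is an open steel cup 100 mm across; its floor lies 96 mm above the counter when nothing presses on it and its wall rises 36 mm above the floor. Inside stand four sprung brass shoes, 90 degrees apart, tapered like the canister and flared on top.
- cradle_mouth (a point): Centre of the shoes' mouth, 38 mm above the cradle floor, z up. Lowered in here, the canister stops lightly about 20 mm above the floor; from there the shoes grip ever harder. Pushed straight down it needs well over 30 N (hidden friction) to get home; while turned, either way, at about 5 mm per quarter turn, only 4 to 12 N. Let go, it stays at its depth and can be regripped.
- cradle (a joint): How far the cradle is pushed down on its pillar spring, in m: 0 at rest, 0.012 at the stop. It starts to sink at a downward press of about 16 N on the canister and is 6 mm down at about 20 N; more than 6 mm counts as leaning too hard. It springs back.
- micrometer: Bystander: steel micrometer lying flat, about 125 mm long, 16 mm thick. Origin: on the counter at the middle of its bow.
- scribe: Bystander: steel scribe 140 mm long, 9 mm thick, lying flat along its x axis. Origin: on its underside near its middle.
- shellac: Bystander: square amber shellac stick 150 x 14 x 14 mm, lying along its x axis. Origin: centre of its underside.
Things that resemble listed ones, but are neither listed nor needed, are in the scene too. Of the things like the canister, leave any that is blue; of the rest the larger one is meant.

How it is judged (in metres and radians):
On the way:
1. the canister's foot stands between the cradle's shoes, upright and centred (z of canister in the frame of cradle_seat below 0.03 m and horizontal distance between canister and cradle_seat below 0.006 m and angle between canister's own z axis and vertical below 0.12 rad), for 0.1 s.
At the end, for the whole second after the job is handed in: The canister stands upright (within 0.06 rad) and centred (within 3 mm) in the cradle with its underside within 2 mm of the cradle floor, at rest, with the cradle back up on its spring (sunk by less than 2 mm) (z of canister in the frame of cradle_seat between -0.003 and 0.002 m and horizontal distance between canister and cradle_seat below 0.003 m and angle between canister's own z axis and vertical below 0.06 rad and value of joint cradle below 0.002 m and linear speed of canister below 0.02 m/s); the robot touches nothing.
It fails at once if the cradle is pushed more than 6 mm down on its spring (value of joint cradle above 0.006 m).
It fails at once if the micrometer is shifted by more than 20 mm (distance of micrometer from where it was at the start of the episode above 0.02 m).
It fails at once if the scribe is shifted by more than 20 mm (distance of scribe from where it was at the start of the episode above 0.02 m).
It fails at once if the shellac is shifted by more than 20 mm (distance of shellac from where it was at the start of the episode above 0.02 m).
It also fails if it takes over 70 s, if anything falls off the work surface, if the arm or the gripper's body presses on something with over 40 N, if the wrist force passes 120 N, or if a joint passes its speed limit or range.

### The arm

A 6-joint arm with a two-finger parallel gripper is mounted at the origin on the work surface. World frame = base frame: x ahead of the robot, y to its left, z up, the work surface at z = 0. Lengths are in m, angles in degrees, forces in N, time in s.
With the tool pointing down it reaches from about 0.35 to 0.875 m from the base axis. Payload 4.2 kg.
Tool frame: the origin (TCP) lies at the very end of the fingers, on their centre line; the grasp point (between the pads) lies 19 mm behind it; z points along the fingers, y is the line along which they close (so a half turn about z gives the same grasp; the last joint's range is limited). The gripper opens to 87 mm and grips with 3 to 60 N. Pads are 19 mm wide; open, the fingers measure 117 mm over their backs; the gripper's body (75 mm by 190 mm) begins 51 mm behind the grasp point.
Start: joints at [91.478, 22.042, 0.453, 0, -68.411, -14.817], TCP at [0.144, 0.608, 0.223] pointing down, gripper open.
Joint ranges: [-179.83, 179.83], [-69.29, 118.12], [-61.27, 80.66], [-181.25, 117.63], [-171.15, -9.14], [-177.46, 177.46]. Speed limits (degrees/s): [159.86, 159.86, 180, 180, 180, 180].

### API

Orientations are given as a 3x3 rotation matrix whose columns are the frame's x, y, z axes.
In Python, from station import sense, cams, r gives the robot as it stands. The module is installed in compiled form; this text tells all that it offers.
- The arm moves only by the tool step_arm, never from a script. Its argument "targets" is text: rows parted by semicolons, each of 4 numbers parted by spaces: the shift along the tool's x, y, z in cm, then the turn about the tool's z in degrees. In form: x y z turn; .... A call has 1 to 12 rows; each row shifts and turns the commanded pose from where the row before left it, along the tool's axes as they then stand; what a row does not reach is not made up. A row lasts 1/12 s, in which the tool goes at most 41.7 mm and 7.16 degrees, less where a joint would pass 70% of its speed; a pose out of reach is approached as far as the arm can. A call with a gripper value outside its range is refused whole. "claw" is the finger opening in cm, from 0 to 8.7, set as the call begins (left out, the last holds). The fingers move at their own pace and stop on an object; the grip force is fixed at half the most. Time passes only in rows, so rows that do not move let the fingers close. It gives the time, the measured TCP pose, the force, the opening and the grip force at its end, in the units of the state.
- sense(): the state, without advancing time (a new reading comes with each control period).
- cams.capture(name): name is "scene" or "top" or "wrist"; returns a dict with "frame" (480x640x3 uint8, blue, green, red), "vertical_fov" (degrees; the focal length in pixels is half the picture's height over the tangent of half this angle, whatever the lens; pixels are square), "cx", "cy" (the principal point, pixels), "eye" and "rotation" of the camera in the world; the wrist camera has in their place "tool_from_camera" (4x4, takes a point from camera to tool coordinates, whose origin is the TCP and whose axes are the flange's). Camera axes: x right, y down, z forward; pixel columns grow to the right and rows downward; lengths in m; the calibration is good to about 2 mm. A picture is of the moment at which its call begins: read the wrist's pose just before it. There is no depth.
- r.finish_job(): hands the job in; it is judged then, once.
The state is a dict: "time_s": time; "joints": joint angles; "joint_velocities": joint speeds; "effort": joint torques, N m; "tcp_pos": TCP position; "ee_rot": TCP orientation; "wrist_force": force on the tool from outside, world axes, zero at the start; "moment": the same for the moment, N m; "gripper_width": opening from 0.0 (shut) to 1.0 (fully open); "gripper_force": force on a finger pad.
Only numpy, scipy, OpenCV 4.12 (cv2) and the standard library are available. Lean on these libraries where they do the work, as an engineer would, in place of code of your own. Each camera call takes 0.05 s, during which the arm holds its last target. There are 200 camera calls.

## Working session

There is one attempt and no reset: what is moved stays moved. The work goes in short steps, Python scripts to look and compute and a tool call to move; the robot and the scene stay as the last step left them, time stands still between calls to the robot, and variables do not carry over. Pictures are saved under pics/ and viewed, at most 10 in all, crops included, and the job is handed in when it is done.

Besides the shell and the picture viewer there is one more tool, called after "Request:" as name(argument=value, ...), one argument or row to a line, values as JSON. step_arm: Moves the arm, as the interface text tells. Its arguments: {"type":"object","properties":{"targets":{"type":"string"},"claw":{"type":"number"}},"required":["targets"]}

```bash
mkdir -p pics; cat > h.py <<'E'
import numpy as np, cv2
from station import sense, cams, r
def cap(name, fn):
    s=sense(); d=cams.capture(name); cv2.imwrite('pics/'+fn,d['frame'])
    f=240/np.tan(np.radians(d['vertical_fov'])/2)
    if name=='wrist':
        T=np.array(d['tool_from_camera']); R=np.array(s['ee_rot'])
        eye=np.array(s['tcp_pos'])+R@T[:3,3]; rot=R@T[:3,:3]
    else: eye=np.array(d['eye']); rot=np.array(d['rotation'])
    np.savez('pics/'+fn+'.npz',f=f,c=[d['cx'],d['cy']],eye=eye,rot=rot)
    return d
def load(fn): return np.load('pics/'+fn+'.npz')
def ray(fn,u,v):
    k=load(fn); d=k['rot']@np.array([(u-k['c'][0])/k['f'],(v-k['c'][1])/k['f'],1]); return k['eye'],d/np.linalg.norm(d)
def atz(fn,u,v,z):
    e,d=ray(fn,u,v); return e+d*(z-e[2])/d[2]
def tri(*obs):
    A=np.zeros((3,3));b=np.zeros(3)
    for o in obs:
        e,d=ray(*o); P=np.eye(3)-np.outer(d,d);A+=P;b+=P@e
    p=np.linalg.solve(A,b)
    res=[np.linalg.norm((np.eye(3)-np.outer(d,d))@(p-e)) for e,d in (ray(*o) for o in obs)]
    return p,res
def proj(fn,p):
    k=load(fn); q=k['rot'].T@(np.array(p)-k['eye']); return k['c']+k['f']*q[:2]/q[2]
E
python3 - <<'E'
from h import *
for n in ('scene','top'):
    d=cap(n,n+'0.png'); print(n,d['eye'],d['vertical_fov'],np.round(d['rotation'],2).tolist())
print(sense())
E
```

```text
scene [1.15397163 0.02941246 0.61348137] 57.956598098607806 [[0.01, 0.69, -0.73], [1.0, -0.01, -0.0], [-0.01, -0.73, -0.69]]
top [0.53786661 0.02151874 0.9434892 ] 45.17787941926389 [[-0.0, -1.0, 0.09], [-1.0, 0.0, -0.03], [0.03, -0.09, -1.0]]
{'time_s': 0.1, 'joints': array([ 9.14774100e+01,  2.20848945e+01,  3.84273328e-01, -2.59280344e-02,
       -6.84102208e+01, -1.48162347e+01]), 'joint_velocities': array([-0.0340776 , -0.18108268,  0.16906398,  0.09003729, -0.06788503,
       -0.06177178]), 'effort': array([-2.66119259e-04, -3.91687703e+01,  1.87936145e+01,  4.23187897e+00,
        1.34617285e-02, -7.93321351e-05]), 'tcp_pos': array([0.14405344, 0.60759401, 0.22156002]), 'ee_rot': array([[ 9.72984256e-01, -2.30871175e-01, -3.70763751e-04],
       [-2.30871456e-01, -9.72982317e-01, -1.94472781e-03],
       [ 8.82350201e-05,  1.97778831e-03, -9.99998040e-01]]), 'wrist_force': array([-0.00357131,  0.71519446,  0.3924709 ]), 'moment': array([ 0.02841665, -0.00795722, -0.00165614]), 'gripper_force': 0.0, 'gripper_width': 1.0001438310826398}
```

View pics/scene0.png

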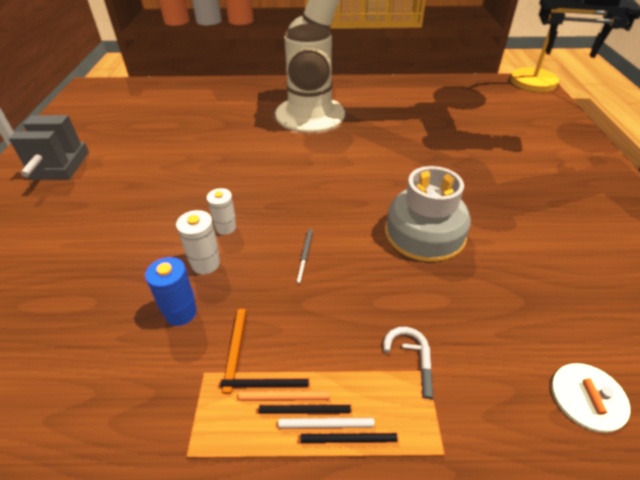

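View pics/top0.png

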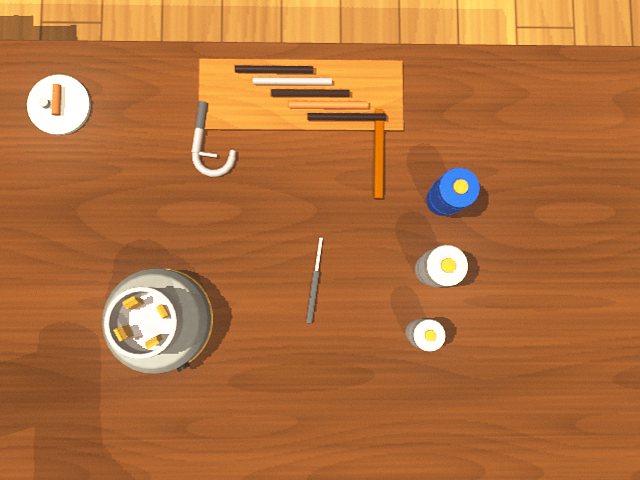

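The target is the larger white canister, with its button at scene (194,218) and top (449,265). The blue can sits beside it at top (460,187) and the small white one at (430,335). The cradle cup rim is at top (141,322) and scene (435,186).

```bash
python3 - <<'E'
from h import *
S=cv2.imread('pics/scene0.png');T=cv2.imread('pics/top0.png')
def blob(img,fn,x,y,lo,hi,w=16):
    h=cv2.cvtColor(img,cv2.COLOR_BGR2HSV)[y-w:y+w,x-w:x+w]
    m=cv2.inRange(h,lo,hi); n,l,s,c=cv2.connectedComponentsWithStats(m); i=1+np.argmax(s[1:,4]); 
    return (fn,c[i][0]+x-w,c[i][1]+y-w),s[i].tolist()
Y=((15,120,120),(35,255,255))
for nm,a,b in (('can',(194,218),(449,265)),('blue',(164,270),(460,187)),('small',(219,195),(430,336))):
    o1,s1=blob(S,'scene0.png',*a,*Y,w=12);o2,s2=blob(T,'top0.png',*b,*Y,w=12)
    print(nm,o1,o2,s1,s2,tri(o1,o2))
    print(atz('top0.png',o2[1],o2[2],.118))
# predicted projections of can rim and cradle rim
for p in ([.5,-.3,0],[.6,-.3,.1]): print(proj('top0.png',p),proj('scene0.png',p))
c=tri(('top0.png',141,322),('scene0.png',435,186));print('rim',c)
for nm,u,v in (('scribe',315,280),('mic',213,160),('shel',379,155)): print(nm,atz('top0.png',u,v,.008))
o=np.hstack([cv2.resize(T[260:380,90:220],None,fx=3,fy=3),cv2.resize(S[160:280,375:485],None,fx=3,fy=3)]);cv2.imwrite('pics/c1.png',o)
E
```

```text
can ('scene0.png', np.float64(192.96385542168676), np.float64(219.42168674698794)) ('top0.png', np.float64(447.9707602339181), np.float64(264.85380116959067)) [6, 9, 11, 10, 83] [4, 5, 15, 15, 171] (array([ 0.58766439, -0.19368846,  0.1135043 ]), [np.float64(0.0008425707871139656), np.float64(0.0008425707871139223)])
[ 0.58725453 -0.19166734  0.118     ]
blue ('scene0.png', np.float64(163.8165137614679), np.float64(268.77064220183485)) ('top0.png', np.float64(460.3375), np.float64(186.25625)) [6, 6, 13, 11, 109] [5, 5, 15, 14, 160] (array([ 0.70320696, -0.21452749,  0.11422012]), [np.float64(0.0007874308781677581), np.float64(0.000787430878167694)])
[ 0.70226861 -0.21264995  0.118     ]
small ('scene0.png', np.float64(218.16129032258064), np.float64(194.2258064516129)) ('top0.png', np.float64(430.0), np.float64(335.0)) [8, 9, 7, 5, 31] [7, 6, 11, 11, 99] (array([ 0.48548135, -0.17106108,  0.08833238]), [np.float64(0.0009350865007058193), np.float64(0.0009350865007058219)])
[ 0.48719514 -0.16346254  0.118     ]
[496.58816374 322.31790115] [162.46718941 232.82289127]
[517.33352913 256.88971486] [132.67377754 230.49771981]
rim (array([0.50715582, 0.24329792, 0.12054887]), [np.float64(0.0015866926393675398), np.float64(0.0015866926393674954)])
scribe [ 0.5695542  -0.00257268  0.008     ]
mic [0.76693584 0.16459337 0.008     ]
shel [ 0.77640888 -0.10933454  0.008     ]
```

View pics/c1.png

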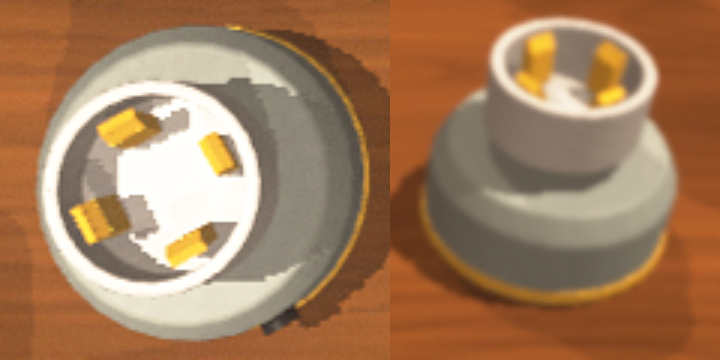

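The crop shows the cup rim centred at about top (140.4,323.2), with four shoes inside. Next I move towards the spinner for a wrist view.

Request:
step_arm(
  targets="2.8 2.3 -0.3 0;2.8 2.3 -0.3 0;2.8 2.3 -0.3 0;2.8 2.3 -0.3 0;2.8 2.3 -0.3 0;2.8 2.3 -0.3 0;2.8 2.3 -0.3 0;2.8 2.3 -0.3 0;2.8 2.3 -0.3 0;2.8 2.3 -0.3 0;2.8 2.3 -0.3 0;2.8 2.3 -0.3 0",
)

```text
time_s: 1.1
tcp_pos: [0.4079, 0.2603, 0.2585]
ee_rot: [[0.973, -0.23, -0.0], [-0.23, -0.973, -0.0], [-0.0, 0.0, -1.0]]
wrist_force: [0.9, -0.2, 0.8]
gripper_width: 1.002
gripper_force: 0.0
```

Request:
step_arm(
  targets="0 0 0 0;0 0 0 0",
)

```text
time_s: 1.27
tcp_pos: [0.4081, 0.2605, 0.2583]
ee_rot: [[0.972, -0.234, -0.0], [-0.234, -0.972, -0.0], [-0.0, 0.0, -1.0]]
wrist_force: [0.2, -0.2, -0.4]
gripper_width: 1.002
gripper_force: 0.0
```

```bash
python3 - <<'E'
from h import *
d=cap('wrist','w1.png');s=sense()
print(np.round(d['tool_from_camera'],3).tolist(),d['vertical_fov'],s['tcp_pos'],np.round(s['ee_rot'],3).tolist(),s['joints'])
c=atz('top0.png',140.4,323.2,.132);print(c,proj('w1.png',c))
E
```

```text
[[0.0, -0.956, -0.292, 0.081], [1.0, 0.0, -0.0, 0.0], [0.0, -0.292, 0.956, -0.162], [0.0, 0.0, 0.0, 1.0]] 59.00182421580764 [0.40751715 0.26138102 0.25822079] [[0.973, -0.233, -0.001], [-0.233, -0.973, -0.0], [-0.001, 0.0, -1.0]] [ 5.19328907e+01  6.68017694e+00 -1.51595736e+01 -2.60849617e-02
 -6.81904798e+01  2.46279602e+01]
[0.50611018 0.2426049  0.132     ] [323.95947533  75.50378806]
```

View pics/w1.png

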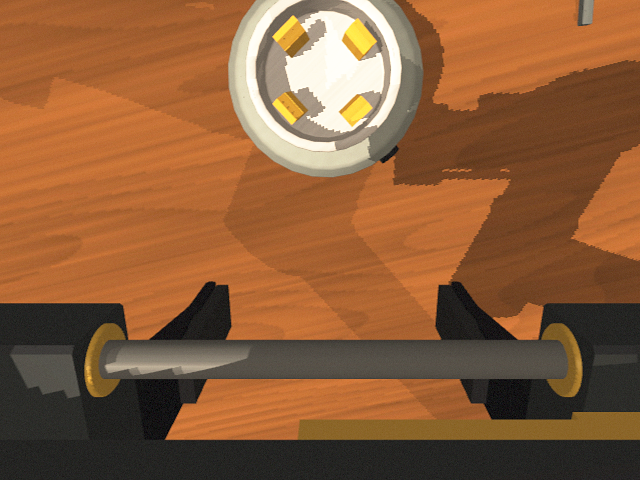

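The wrist view agrees with the top-camera estimate: the cradle centre appears at about (324,75) and was predicted at (324,75.5). Next I look at the canister.

Request:
step_arm(
  targets="1.2 3.3 0 0;1.2 3.3 0 0;1.2 3.3 0 0;1.2 3.3 0 0;1.2 3.3 0 0;1.2 3.3 0 0;1.2 3.3 0 0;1.2 3.3 0 0;1.2 3.3 0 0;1.2 3.3 0 0;1.2 3.3 0 0;1.2 3.3 0 0",
)

```text
time_s: 2.32
tcp_pos: [0.4564, -0.1569, 0.2584]
ee_rot: [[0.974, -0.228, -0.0], [-0.228, -0.974, 0.0], [-0.0, -0.0, -1.0]]
wrist_force: [1.0, 0.7, 0.3]
gripper_width: 0.996
gripper_force: 0.0
```

Request:
step_arm(
  targets="0 0 0 0;0 0 0 0",
)

```text
time_s: 2.48
tcp_pos: [0.4562, -0.1568, 0.2578]
ee_rot: [[0.973, -0.232, -0.002], [-0.232, -0.973, 0.0], [-0.002, 0.0, -1.0]]
wrist_force: [-0.6, 1.0, 0.1]
gripper_width: 1.0
gripper_force: 0.0
```

```bash
python3 - <<'E'
from h import *
d=cap('wrist','w2.png');s=sense();print(s['tcp_pos'],s['joints'])
p=[.5875,-.1925,.116];print(proj('w2.png',p))
I=d['frame'];m=cv2.inRange(cv2.cvtColor(I,cv2.COLOR_BGR2HSV),(18,120,150),(35,255,255))
n,l,st,c=cv2.connectedComponentsWithStats(m)
for i in range(1,n):
    if st[i][4]>60 and c[i][1]<280:
        o=('w2.png',c[i][0],c[i][1]);print(o,st[i],atz(*o,.118),tri(o,('top0.png',447.97,264.85),('scene0.png',192.96,219.42)))
# rim fits
def ell(fn,I,cx,cy,rad,z):
    h=cv2.cvtColor(I,cv2.COLOR_BGR2HSV).astype(int)
    g=cv2.GaussianBlur(I,(3,3),0).astype(int).min(2); P=[]
    for a in np.arange(0,360,3):
        rr=np.arange(rad*1.25,rad*.7,-.5); u=cx+rr*np.cos(np.radians(a));v=cy+rr*np.sin(np.radians(a))
        ok=(u>=0)&(u<639)&(v>=0)&(v<479)
        if not ok.all(): continue
        q=g[v.astype(int),u.astype(int)]; k=np.argmax(q>225)
        if q[k]>225:P.append((u[k],v[k]))
    X=np.array([atz(fn,*p,z)[:2] for p in P])
    w=np.ones(len(X),bool)
    for _ in range(6):
        A=np.c_[2*X[w],np.ones(w.sum())];sol=np.linalg.lstsq(A,(X[w]**2).sum(1),rcond=None)[0]
        R=np.sqrt(sol[2]+sol[:2]@sol[:2]);e=np.abs(np.hypot(*(X-sol[:2]).T)-R);w=e<max(.002,1.5*np.median(e))
    print(fn,sol[:2],R,w.sum(),len(X))
ell('w1.png',cv2.imread('pics/w1.png'),324,75,78,.132)
ell('top0.png',cv2.imread('pics/top0.png'),140.4,323.2,36,.132)
E
```

```text
[ 0.45617759 -0.15588534  0.25794122] [ 4.75093867e-01  6.49925321e+00 -1.54108113e+01 -2.76818881e-02
 -6.81603705e+01  7.62009652e+01]
[339.42474425  16.69108189]
('w2.png', np.float64(339.4438264738599), np.float64(15.78642936596218)) [324   0  32  35 899] [ 0.58766392 -0.19252193  0.118     ] (array([ 0.58806454, -0.19324873,  0.11406182]), [np.float64(0.0005830442133785967), np.float64(0.0007828800560647661), np.float64(0.001079379871774319)])
('w2.png', np.float64(340.5043731778426), np.float64(171.7055393586006)) [331 162  20  21 343] [ 0.48992005 -0.17044966  0.118     ] (array([ 0.54700305, -0.18946205,  0.10518695]), [np.float64(0.06139220160158183), np.float64(0.04122233859769812), np.float64(0.025552028195773728)])
('w2.png', np.float64(11.466321243523316), np.float64(257.34715025906735)) [  0 214  18  77 193] [0.48455251 0.08662703 0.118     ] (array([ 0.5841686 , -0.13347638,  0.24285757]), [np.float64(0.10884894126735092), np.float64(0.025565593069930014), np.float64(0.10519940178188876)])
w1.png [0.50817777 0.24288668] 0.04844017426364078 81 92
top0.png [0.50663524 0.24288288] 0.0481458384236005 120 120
```

View pics/w2.png

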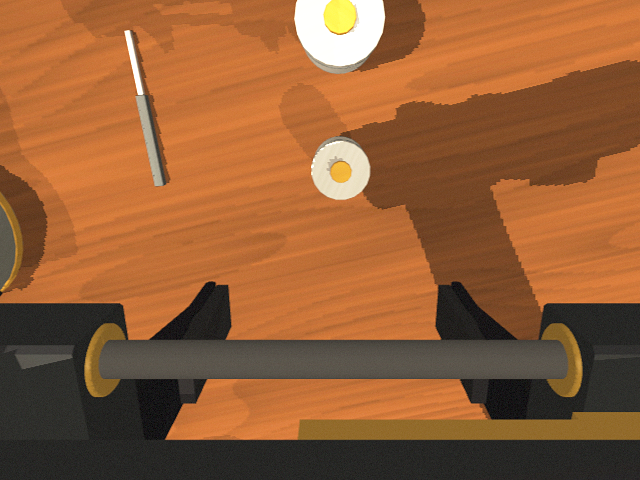

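The target button is at (339,16) in the wrist view, which puts it at (0.588,-0.193). The small white can is at (340,172). Time to go above the target and descend.

Request:
step_arm(
  targets="2.73 0.11 0 0;2.73 0.11 0 0;2.73 0.11 0 0;2.73 0.11 0 0;2.73 0.11 0 0;0 0 0 0;0 0 2 0;0 0 3 0;0 0 3 0;0 0 3 0;0 0 1 0;0 0 0 0",
  claw=8.7,
)

```text
time_s: 3.53
tcp_pos: [0.5858, -0.1912, 0.1357]
ee_rot: [[0.974, -0.229, -0.007], [-0.228, -0.974, 0.001], [-0.007, 0.001, -1.0]]
wrist_force: [0.1, -0.8, 0.7]
gripper_width: 0.997
gripper_force: 0.0
```

Request:
step_arm(
  targets="0 0 2.5 0;0 0 2.5 0;0 0 1.5 0;0 0 0 0;0 0 0 0",
)

```text
time_s: 3.95
tcp_pos: [0.5889, -0.1929, 0.0751]
ee_rot: [[0.973, -0.229, 0.002], [-0.229, -0.973, -0.001], [0.002, 0.0, -1.0]]
wrist_force: [0.5, 0.2, 0.9]
gripper_width: 1.002
gripper_force: 0.0
```

```bash
python3 - <<'E'
from h import *
s=sense();R=np.array(s['ee_rot']);print(s['tcp_pos'],s['wrist_force'],R.T@(np.array([.5877,-.1928,.055])-s['tcp_pos'])*100)
E
```

```text
[ 0.58891076 -0.19290367  0.07513608] [0.48002021 0.1949853  0.91374607] [-0.12421573  0.01680329  2.01337318]
```

Request:
step_arm(
  targets="-0.1 0 1 0;0 0 1 0;0 0 0 0",
)

```text
time_s: 4.2
tcp_pos: [0.5858, -0.1927, 0.0524]
ee_rot: [[0.973, -0.231, -0.002], [-0.231, -0.973, 0.001], [-0.002, -0.0, -1.0]]
wrist_force: [-0.2, 1.1, -1.1]
gripper_width: 0.997
gripper_force: 0.0
```

Request:
step_arm(
  targets="0 0 0 0;0 0 0 0;0 0 0 0;0 0 0 0;0 0 0 0;0 0 0 0",
  claw=4,
)

```text
time_s: 4.7
tcp_pos: [0.587, -0.1931, 0.0539]
ee_rot: [[0.973, -0.231, 0.001], [-0.231, -0.973, -0.0], [0.001, -0.0, -1.0]]
wrist_force: [0.4, 0.3, 0.4]
gripper_width: 0.687
gripper_force: 30.0
```

Request:
step_arm(
  targets="0 0 -1 0;0 0 -2 0;0 0 -3 0;0 0 -3 0;0 0 -3 0;0 0 -3 0;0 0 -2 0;0 0 -1.5 0;0 0 0 0;0 0 0 0;0 0 0 0",
)

```text
time_s: 5.62
tcp_pos: [0.5855, -0.1927, 0.2367]
ee_rot: [[0.973, -0.231, -0.003], [-0.231, -0.973, 0.001], [-0.004, -0.0, -1.0]]
wrist_force: [-0.0, -0.9, -3.2]
gripper_width: 0.692
gripper_force: 30.0
```

```bash
python3 - <<'E'
from h import *
d=cap('wrist','w3.png');s=sense();print(s['tcp_pos'],s['wrist_force'],s['gripper_force'])
I=d['frame'];m=cv2.inRange(cv2.cvtColor(I,cv2.COLOR_BGR2HSV),(18,120,100),(35,255,255))
n,l,st,c=cv2.connectedComponentsWithStats(m)
for i in range(1,n):
    if st[i][4]>60: print(c[i],st[i])
R=np.array(s['ee_rot'])
for h in (.055,.064): print(proj('w3.png',np.array(s['tcp_pos'])+R@[0,0,-h]))
R=np.array(s['ee_rot']);print(R.T@(np.array([.5073,.2429,.24])-s['tcp_pos'])*100)
E
```

```text
[ 0.58554454 -0.19276059  0.23635198] [-0.97650291  0.09270021 -2.55649189] 29.971743151545525
[190.44090528  42.2699078 ] [ 172    0   38   87 1193]
[321.6364532   38.58522167] [ 305   20   34   38 1015]
[ 10.34782609 327.70652174] [  5 318  13  18  92]
[166.55752212 360.00442478] [ 155  323   30   74 1130]
[499.31574318 360.06948109] [ 481  323   31   74 1137]
[421.09503861 421.12740266] [  221   379   419    61 12174]
[332.27471282 389.02838486]
[332.19793735 409.63641336]
[-17.67790737 -40.58038728  -0.28359951]
```

View pics/w3.png

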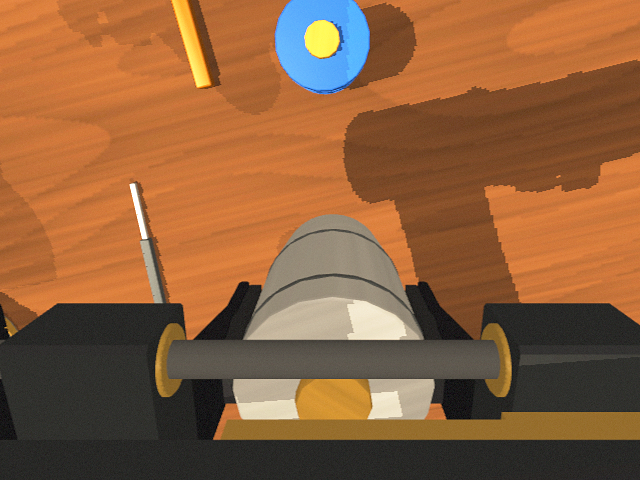

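The canister hangs in the grip, with its foot's front edge at (332,215) and its button at about (333,400). I'll check its offset in the tool and compute the way to the cradle.

```bash
python3 - <<'E'
from h import *
k=load('w3.png');d=np.array([[0.0,-0.956,-0.292,0.081],[1,0,0,0],[0,-.292,.956,-.162]])
def pt(p):
    q=d[:,:3].T@(np.array(p)-d[:,3]);return k['c']+k['f']*q[:2]/q[2]
a=np.linspace(-1.2,1.2,61)
for h in (.053,.055):
  for dx in (-.003,0,.003):
    print(h,dx,'foot top row',min(pt([dx+.026*np.cos(t),.026*np.sin(t),h])[1] for t in a),'lid',min(pt([dx+.03*np.cos(t),.03*np.sin(t),h-.11])[1] for t in a))
I=cv2.imread('pics/w3.png')[:,325:340].mean((1,2));g=np.diff(I);print([(i,round(g[i],1)) for i in range(180,335) if abs(g[i])>8])
E
```

```text
0.053 -0.003 foot top row 221.58202251439857 lid 312.1239347050657
0.053 0 foot top row 216.03688553217162 lid 302.1519758583166
0.053 0.003 foot top row 210.44773394350014 lid 292.0272942599021
0.055 -0.003 foot top row 220.59714849281985 lid 308.7857164426351
0.055 0 foot top row 215.09558658605692 lid 298.95150768222106
0.055 0.003 foot top row 209.5507309780927 lid 288.96916178809096
[(228, np.float64(-60.2)), (230, np.float64(44.2)), (231, np.float64(18.6)), (272, np.float64(-17.8)), (273, np.float64(-61.2)), (275, np.float64(26.9)), (276, np.float64(48.2)), (296, np.float64(28.4)), (297, np.float64(20.3))]
```

Request:
step_arm(
  targets="-1.4 -3.3 -0.2 0;-1.4 -3.3 -0.2 0;-1.4 -3.3 0 0;-1.4 -3.3 0 0;-1.4 -3.3 0 0;-1.4 -3.3 0 0;-1.4 -3.3 0 0;-1.4 -3.3 0 0;-1.4 -3.3 0 0;-1.4 -3.3 0 0;-1.4 -3.3 0 0;-1.4 -3.3 0 0",
)

```text
time_s: 6.67
tcp_pos: [0.5133, 0.2322, 0.2409]
ee_rot: [[0.973, -0.231, -0.003], [-0.231, -0.973, -0.002], [-0.002, 0.002, -1.0]]
wrist_force: [1.0, 0.5, -3.4]
gripper_width: 0.688
gripper_force: 30.0
```

Request:
step_arm(
  targets="-0.8 -1 0 0;0 0 0 0;0 0 0 0;0 0 0 0",
)

```text
time_s: 7.0
tcp_pos: [0.5089, 0.2416, 0.2417]
ee_rot: [[0.973, -0.231, -0.002], [-0.231, -0.973, -0.002], [-0.001, 0.002, -1.0]]
wrist_force: [0.5, -0.3, -3.6]
gripper_width: 0.683
gripper_force: 30.0
```

```bash
python3 - <<'E'
from h import *
d=cap('wrist','w4.png');s=sense();print(s['tcp_pos'],s['wrist_force'],s['gripper_force'],s['joints'])
R=np.array(s['ee_rot']);print(R.T@(np.array([.5073,.2429,.2])-s['tcp_pos'])*100)
I=d['frame'][:,325:340].mean((1,2));g=np.diff(I);print([(i,round(g[i],1)) for i in range(120,335) if abs(g[i])>8])
E
```

```text
[0.50912387 0.24130318 0.24194059] [-0.82067062 -0.59156317 -2.96121743] 29.972115887794644 [ 4.18389536e+01  1.53229495e+01 -6.53394588e+00  5.88024277e-03
 -6.82362693e+01  3.47479413e+01]
[-0.21089043 -0.11885733  4.1940782 ]
[(120, np.float64(8.9)), (121, np.float64(16.9)), (122, np.float64(17.2)), (123, np.float64(8.1)), (145, np.float64(-8.2)), (146, np.float64(-24.3)), (147, np.float64(-26.0)), (148, np.float64(-24.2)), (149, np.float64(-11.5)), (158, np.float64(8.2)), (159, np.float64(52.4)), (165, np.float64(-15.2)), (169, np.float64(92.7)), (170, np.float64(-17.6)), (171, np.float64(-22.2)), (185, np.float64(29.0)), (186, np.float64(14.2)), (189, np.float64(16.4)), (213, np.float64(-54.4)), (214, np.float64(-66.5)), (228, np.float64(-56.6)), (230, np.float64(40.1)), (231, np.float64(19.4)), (272, np.float64(-13.9)), (273, np.float64(-59.3)), (275, np.float64(23.4)), (276, np.float64(46.4)), (296, np.float64(25.1)), (297, np.float64(21.4))]
```

The offset in the grip is only about +0.5 mm along tool x. I'll correct for it and lower close above the mouth.

Request:
step_arm(
  targets="-0.25 -0.12 1.5 0;0 0 1.5 0;0 0 1 0;0 0 0 0;0 0 0 0;0 0 0 0",
)

```text
time_s: 7.55
tcp_pos: [0.5078, 0.2441, 0.2034]
ee_rot: [[0.973, -0.231, 0.002], [-0.231, -0.973, 0.0], [0.001, -0.001, -1.0]]
wrist_force: [0.8, -0.0, -2.8]
gripper_width: 0.685
gripper_force: 30.0
```

```bash
python3 - <<'E'
from h import *
cap('wrist','w5.png');s=sense();cap('top','t5.png');cap('scene','s5.png');print(s['tcp_pos'],s['wrist_force'])
R=np.array(s['ee_rot']);print(R.T@(np.array([.5073,.2429,.2])-s['tcp_pos'])*100)
print(proj('w5.png',[.5073,.2429,.132]))
W=cv2.imread('pics/w5.png')[60:300,200:460]; S=cv2.imread('pics/s5.png')[110:270,370:490]
cv2.imwrite('pics/c5.png',np.hstack([cv2.resize(W,(433,400)),cv2.resize(S,(300,400))]))
E
```

```text
[0.50779127 0.24431709 0.20363256] [ 0.53478906 -0.07741889 -3.37631441]
[-0.0156321   0.14970893  0.36303225]
[334.96662344 251.6670733 ]
```

View pics/c5.png

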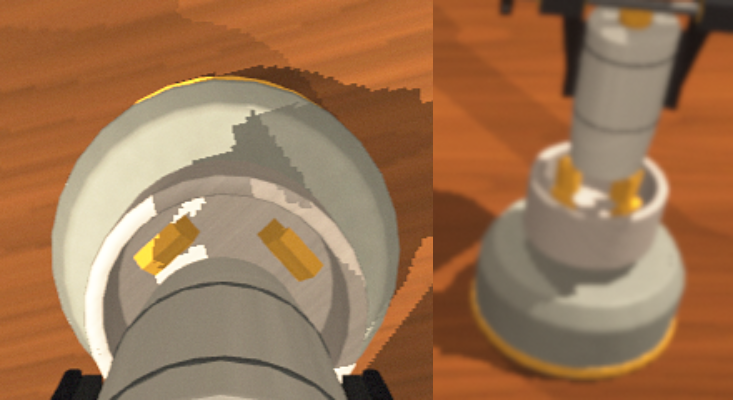

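The canister is over the cradle mouth, about 1.5 mm to the left in the wrist view. I'll nudge it +0.12 cm along tool y and lower to just above the light stop.

Request:
step_arm(
  targets="-0.04 0.12 0 0;0 0 0 0;0 0 0.5 0;0 0 0.5 0;0 0 0.5 0;0 0 0.5 0;0 0 0.5 0;0 0 0.3 0;0 0 0 0;0 0 0 0",
)

```text
time_s: 8.53
tcp_pos: [0.5063, 0.2429, 0.1742]
ee_rot: [[0.973, -0.231, -0.0], [-0.231, -0.973, -0.001], [-0.0, 0.001, -1.0]]
wrist_force: [1.1, -1.2, -3.8]
gripper_width: 0.683
gripper_force: 30.0
```

Request:
step_arm(
  targets="0 0 0.03 6;0 0 0.03 7;0 0 0.03 7;0 0 0.03 7;0 0 0.03 7;0 0 0.03 7;0 0 0.03 7;0 0 0.03 7;0 0 0.03 7;0 0 0.03 7;0 0 0.03 7;0 0 0.03 7",
)

```text
time_s: 9.53
tcp_pos: [0.5073, 0.2435, 0.1718]
ee_rot: [[-0.116, -0.993, 0.003], [-0.993, 0.116, 0.001], [-0.001, -0.002, -1.0]]
wrist_force: [1.2, -0.8, -2.4]
gripper_width: 0.687
gripper_force: 30.0
```

Request:
step_arm(
  targets="0 0 0.04 7;0 0 0.04 7;0 0 0.04 7;0 0 0.04 7;0 0 0.04 7;0 0 0.04 7;0 0 0.04 7;0 0 0.04 7;0 0 0.04 7;0 0 0.04 7;0 0 0.04 7;0 0 0.04 7",
)

```text
time_s: 10.53
tcp_pos: [0.5079, 0.2431, 0.1678]
ee_rot: [[-1.0, 0.01, 0.004], [0.01, 1.0, 0.0], [-0.004, 0.0, -1.0]]
wrist_force: [2.5, -2.5, 0.4]
gripper_width: 0.686
gripper_force: 30.0
```

```bash
python3 - <<'E'
from h import *
s=sense();print(s['tcp_pos'],s['wrist_force'],s['moment'],s['joints'])
E
```

```text
[0.50793197 0.24314354 0.16777491] [ 2.4589965  -2.46087653  0.43153131] [-0.83786476 -0.9669103   0.35386601] [  42.14902033   18.58901836  -13.20066966    0.17343083  -58.04423891
 -132.80391653]
```

Request:
step_arm(
  targets="0 0 0 -4;0 0 0.03 -7;0 0 0.04 -7;0 0 0.04 -7;0 0 0.04 -7;0 0 0.04 -7;0 0 0.04 -7;0 0 0.04 -7;0 0 0.04 -7;0 0 0.04 -7;0 0 0.04 -7;0 0 0.04 -7",
)

```text
time_s: 11.53
tcp_pos: [0.5075, 0.2435, 0.1638]
ee_rot: [[-0.158, -0.987, 0.003], [-0.987, 0.158, 0.002], [-0.002, -0.003, -1.0]]
wrist_force: [-0.1, -1.8, 3.0]
gripper_width: 0.682
gripper_force: 30.0
```

```bash
python3 - <<'E'
from h import *
s=sense();print(s['tcp_pos'],s['wrist_force'],s['moment'],s['joints'])
E
```

```text
[0.50749697 0.24354039 0.16384523] [-0.12018712 -1.78200971  3.00914846] [-0.37650291 -0.05456515 -0.57925693] [ 42.15841589  18.78585273 -13.49210794   0.06399798 -57.52869527
 -51.27363117]
```

Progress is good, with a press of about 6 N. I'll keep turning.

Request:
step_arm(
  targets="0 0 0.04 -7;0 0 0.04 -7;0 0 0.04 -7;0 0 0.04 -7;0 0 0.04 -7;0 0 0.04 -7;0 0 0.04 -7;0 0 0.04 -7;0 0 0.04 -7;0 0 0.04 -7;0 0 0.04 -7;0 0 0.04 -7",
)

```text
time_s: 12.53
tcp_pos: [0.5071, 0.2428, 0.1594]
ee_rot: [[0.965, -0.261, 0.002], [-0.261, -0.965, 0.0], [0.002, -0.001, -1.0]]
wrist_force: [-1.4, -2.4, 5.2]
gripper_width: 0.686
gripper_force: 30.0
```

```bash
python3 - <<'E'
from h import *
s=sense();print(s['tcp_pos'],s['wrist_force'],s['moment'],s['joints'])
E
```

```text
[0.50710649 0.24282672 0.15944576] [-1.35686698 -2.36860913  5.16267311] [-0.93145208  0.42078832 -0.57534836] [ 42.14019365  19.01351516 -13.8642737    0.08567535 -57.02195133
  32.69308614]
```

Request:
step_arm(
  targets="0 0 0.04 -7;0 0 0.04 -7;0 0 0.04 -7;0 0 0.04 -7;0 0 0.04 -7;0 0 0.04 -7;0 0 0.04 -7;0 0 0.04 -7;0 0 0.04 -7;0 0 0.04 -7;0 0 0.04 -7;0 0 0.04 -7",
)

```text
time_s: 13.53
tcp_pos: [0.508, 0.2432, 0.1555]
ee_rot: [[0.362, 0.932, 0.004], [0.932, -0.362, 0.002], [0.003, 0.003, -1.0]]
wrist_force: [-0.1, -3.5, 7.1]
gripper_width: 0.683
gripper_force: 30.0
```

```bash
python3 - <<'E'
from h import *
s=sense();print(s['tcp_pos'],s['wrist_force'],s['moment'],s['joints'])
E
```

```text
[0.50802303 0.24317971 0.15546031] [-0.11150253 -3.5337436   7.14422521] [-1.0082431   0.01682426 -0.95586642] [ 4.21157721e+01  1.92577287e+01 -1.41495053e+01  1.14021948e-01
 -5.63437751e+01  1.16619880e+02]
```

Request:
step_arm(
  targets="0 0 0 4;0 0 0 7;0 0 0.03 7;0 0 0.03 7;0 0 0.03 7;0 0 0.03 7;0 0 0.03 7;0 0 0.03 7;0 0 0.03 7;0 0 0.03 7;0 0 0.03 7;0 0 0.03 7",
)

```text
time_s: 14.53
tcp_pos: [0.5074, 0.243, 0.1525]
ee_rot: [[0.977, -0.214, 0.004], [-0.214, -0.977, -0.001], [0.004, 0.0, -1.0]]
wrist_force: [-2.1, -2.4, 8.1]
gripper_width: 0.685
gripper_force: 30.0
```

```bash
python3 - <<'E'
from h import *
s=sense();print(s['tcp_pos'],s['wrist_force'],s['moment'],s['joints'])
d=cap('scene','s6.png')
E
```

```text
[0.50739895 0.24300404 0.15252669] [-2.09167655 -2.42671112  8.11013616] [-1.04584495  0.65817254  0.89104198] [ 42.19670017  19.42265158 -14.41542219   0.22130353 -56.05403451
  35.3292493 ]
```

Request:
step_arm(
  targets="0 0 0.02 7;0 0 0.02 7;0 0 0.02 7;0 0 0.02 7;0 0 0.02 7;0 0 0.02 7",
)

```text
time_s: 15.08
tcp_pos: [0.5078, 0.2426, 0.1514]
ee_rot: [[0.584, -0.812, 0.004], [-0.812, -0.584, -0.002], [0.004, -0.002, -1.0]]
wrist_force: [-0.7, -4.9, 7.5]
gripper_width: 0.683
gripper_force: 30.0
```

Request:
step_arm(
  targets="0 0 0.02 7;0 0 0.02 7;0 0 0.02 7",
)

```text
time_s: 15.33
tcp_pos: [0.5076, 0.2433, 0.1508]
ee_rot: [[0.254, -0.967, 0.004], [-0.967, -0.254, -0.0], [0.002, -0.004, -1.0]]
wrist_force: [-3.2, 0.0, 8.5]
gripper_width: 0.685
gripper_force: 30.0
```

Request:
step_arm(
  targets="0 0 0.02 7;0 0 0.02 7;0 0 0.02 7",
)

```text
time_s: 15.58
tcp_pos: [0.5078, 0.2443, 0.1506]
ee_rot: [[-0.109, -0.994, 0.005], [-0.994, 0.109, 0.001], [-0.002, -0.005, -1.0]]
wrist_force: [-2.7, 0.2, 8.4]
gripper_width: 0.683
gripper_force: 30.0
```

Request:
step_arm(
  targets="0 0 0.02 7;0 0 0.02 7;0 0 0.02 7",
)

```text
time_s: 15.83
tcp_pos: [0.5089, 0.2453, 0.1504]
ee_rot: [[-0.458, -0.889, 0.008], [-0.889, 0.458, 0.003], [-0.007, -0.006, -1.0]]
wrist_force: [-0.1, 1.3, 7.9]
gripper_width: 0.678
gripper_force: 30.0
```

```bash
python3 - <<'E'
from h import *
s=sense();print(s['tcp_pos'],s['wrist_force'],s['moment'],s['joints'])
cap('scene','s7.png');cap('top','t7.png')
S=cv2.imread('pics/s7.png');T=cv2.imread('pics/t7.png')
cv2.imwrite('pics/c7.png',np.hstack([cv2.resize(S[110:270,370:510],(490,560),interpolation=3)]))
E
```

```text
[0.50893666 0.2453094  0.15040391] [-0.06000902  1.31422317  7.8624839 ] [ 0.4501302  -0.06731979  1.40372509] [ 42.25961145  19.596433   -14.49061947   0.20466476 -55.44151912
 -69.6059424 ]
```

View pics/c7.png

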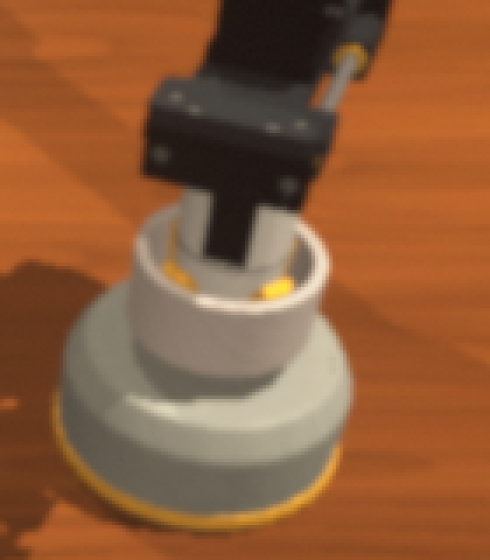

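The canister sits deep in the cup, but the hand has started to drift and slip at about 1.4 N·m. I'll release, lift and measure the depth.

Request:
step_arm(
  targets="0 0 0 0;0 0 0 0;0 0 0 0;0 0 0 0;0 0 0 0",
  claw=8.7,
)

```text
time_s: 16.35
tcp_pos: [0.5063, 0.2431, 0.1461]
ee_rot: [[-0.459, -0.888, -0.0], [-0.888, 0.459, -0.0], [0.0, 0.0, -1.0]]
wrist_force: [1.1, 0.0, 0.2]
gripper_width: 0.955
gripper_force: 0.0
```

Request:
step_arm(
  targets="0 0 -1 0;0 0 -2 0;0 0 -3 0;0 0 -3 0;-2 0 -2 0;-3 0 0 0;-3 0 0 0;-2 0 0 0;0 0 0 0;0 0 0 0",
)

```text
time_s: 17.18
tcp_pos: [0.5523, 0.3326, 0.2558]
ee_rot: [[-0.459, -0.889, -0.001], [-0.889, 0.459, -0.001], [0.001, 0.0, -1.0]]
wrist_force: [-0.4, -0.3, 0.6]
gripper_width: 0.997
gripper_force: 0.0
```

```bash
cat > m.py <<'E'
from h import *
import sys
t=sys.argv[1]
s=sense();print(s['tcp_pos'],s['wrist_force'],s['joints'])
obs=[]
for n in ('wrist','top','scene'):
    d=cap(n,n+t+'.png');I=d['frame']
    m=cv2.inRange(cv2.cvtColor(I,cv2.COLOR_BGR2HSV),(15,120,100),(35,255,255))
    q=proj(n+t+'.png',[.5073,.2429,.212]);print(n,q)
    k,l,st,c=cv2.connectedComponentsWithStats(m)
    L=[i for i in range(1,k) if st[i][4]>25 and np.linalg.norm(c[i]-q)<(40 if n=='wrist' else 12)]
    for i in L: print(c[i],st[i])
    if L:
        i=min(L,key=lambda i:np.linalg.norm(c[i]-q)); obs.append((n+t+'.png',*c[i])); print(atz(*obs[-1],.214))
print(tri(*obs))
E
python3 m.py 8
```

```text
[0.55231017 0.33259581 0.25577   ] [-0.41600728 -0.32481177  0.58501354] [ 4.54073096e+01  2.29432828e+01  6.61533460e+00  1.11975316e-03
 -7.37459650e+01 -7.27068948e+01]
wrist [331.58178383  59.95132662]
[330.0551222   58.95319813] [ 307   34   47   51 1923]
[0.50780307 0.24239552 0.214     ]
top [122.49852408 324.84272585]
[122.12757202 324.86831276] [114 317  18  17 243]
[0.50735393 0.242751   0.214     ]
scene [444.96445307 143.30509017]
[443.87378641 143.67961165] [438 139  13  10 103]
[0.51167848 0.23972691 0.214     ]
(array([0.50741765, 0.24223794, 0.21160811]), [np.float64(0.00029280478309607434), np.float64(0.0011945056332264912), np.float64(0.0011330061839244338)])
```

The button triangulates to (0.5074,0.2422,0.2116), so the canister is within about 2 mm of home. I'll regrip centred and twist a bit more.

```bash
python3 - <<'E'
from h import *
s=sense();R=np.array(s['ee_rot']);print(R.T@(np.array([.5074,.2426,.152])-s['tcp_pos'])*100)
E
```

```text
[ 9.92250972 -0.11790472 10.47011487]
```

Request:
step_arm(
  targets="2.5 -0.03 0 0;2.5 -0.03 0 0;2.5 -0.03 0 0;2.4 -0.03 0 0;0 0 0 0;0 0 2.5 0;0 0 2.5 0;0 0 2.5 0;0 0 1.5 0;0 0 1 0;0 0 0 0;0 0 0 0",
)

```text
time_s: 18.33
tcp_pos: [0.5082, 0.2435, 0.1568]
ee_rot: [[-0.459, -0.888, 0.001], [-0.888, 0.459, -0.0], [-0.0, -0.001, -1.0]]
wrist_force: [-0.4, -0.2, 0.1]
gripper_width: 1.001
gripper_force: 0.0
```

Request:
step_arm(
  targets="0 0 0.4 0;0 0 0 0;0 0 0 0",
)

```text
time_s: 18.58
tcp_pos: [0.5082, 0.2438, 0.153]
ee_rot: [[-0.459, -0.888, 0.001], [-0.888, 0.459, 0.001], [-0.001, -0.001, -1.0]]
wrist_force: [-0.3, 1.1, 0.4]
gripper_width: 0.996
gripper_force: 0.0
```

```bash
python3 - <<'E'
from h import *
s=sense();R=np.array(s['ee_rot']);print(s['tcp_pos'],s['wrist_force'],R.T@(np.array([.5074,.2426,.152])-s['tcp_pos'])*100)
E
```

```text
[0.50817847 0.24380033 0.15302759] [-0.29445911  1.0849477   0.36747867] [0.14251278 0.01409092 0.10256229]
```

Now close the fingers, and twist the other way while pressing slightly.

Request:
step_arm(
  targets="0.12 0 0 0;0 0 0 0;0 0 0 0;0 0 0 0;0 0 0 0;0 0 0 0",
  claw=4,
)

```text
time_s: 19.08
tcp_pos: [0.5074, 0.2425, 0.1523]
ee_rot: [[-0.459, -0.888, 0.0], [-0.888, 0.459, -0.0], [-0.0, -0.0, -1.0]]
wrist_force: [0.2, 0.4, 0.3]
gripper_width: 0.686
gripper_force: 30.0
```

Request:
step_arm(
  targets="0 0 0.05 -4;0 0 0.05 -7;0 0 0.05 -7;0 0 0.05 -7;0 0 0.05 -7;0 0 0.05 -7",
)

```text
time_s: 19.58
tcp_pos: [0.5077, 0.2434, 0.1511]
ee_rot: [[0.203, -0.979, 0.001], [-0.979, -0.203, 0.003], [-0.003, -0.002, -1.0]]
wrist_force: [-3.7, 0.8, 9.0]
gripper_width: 0.685
gripper_force: 30.0
```

Request:
step_arm(
  targets="0 0 0.03 -7;0 0 0.03 -7;0 0 0.03 -7;0 0 0.03 -7",
)

```text
time_s: 19.92
tcp_pos: [0.5076, 0.2427, 0.1495]
ee_rot: [[0.639, -0.769, 0.001], [-0.769, -0.639, 0.002], [-0.001, -0.002, -1.0]]
wrist_force: [-1.0, -0.2, 5.5]
gripper_width: 0.685
gripper_force: 30.0
```

Request:
step_arm(
  targets="0 0 0.03 -7;0 0 0.03 -7;0 0 0.03 -7;0 0 0.03 -7",
)

```text
time_s: 20.25
tcp_pos: [0.5077, 0.2426, 0.1479]
ee_rot: [[0.925, -0.38, 0.001], [-0.38, -0.925, 0.002], [0.0, -0.002, -1.0]]
wrist_force: [-0.8, -0.7, 3.5]
gripper_width: 0.684
gripper_force: 30.0
```

```bash
python3 - <<'E'
from h import *
s=sense();print(s['tcp_pos'],s['wrist_force'],s['moment'],s['joints'])
E
```

```text
[0.50771179 0.24259602 0.14792213] [-0.82868918 -0.7111696   3.45960898] [-0.1247207   0.20472234 -1.34323321] [ 4.20197798e+01  1.97357666e+01 -1.45887299e+01 -3.90199604e-02
 -5.55755940e+01  2.56865176e+01]
```

The hand is slipping on the canister: the moment is 1.34 N·m and the axial force is falling. I'll measure the seating height relative to the cup rim, starting with the earlier wrist picture.

```bash
python3 - <<'E'
from h import *
for z,p in (('rimc',.132),('floor',.096),('lidhome',.206)): print(z,proj('wrist8.png',[.5073,.2426,p]))
I=cv2.imread('pics/wrist8.png');cv2.imwrite('pics/c8.png',cv2.resize(I[0:300,180:480],(600,600),interpolation=cv2.INTER_CUBIC))
E
```

```text
rimc [331.59742918  72.87640757]
floor [331.68881682  76.73945426]
lidhome [331.30930946  60.69729959]
```

View pics/c8.png

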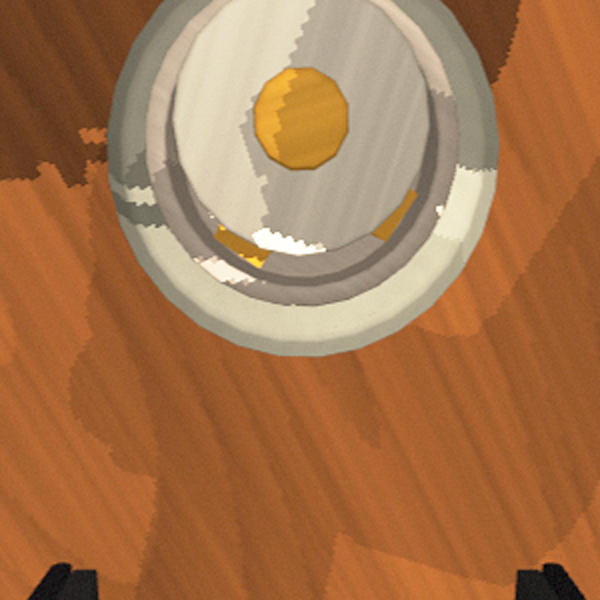

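From nearly overhead the height is poorly resolved. I'll release and take two oblique wrist views from opposite sides for a proper stereo height.

Request:
step_arm(
  targets="0 0 -0.1 0;0 0 0 0;0 0 0 0;0 0 0 0;0 0 -1 0;0 0 -2 0;0 0 -3 0;0 0 -3 0;0 0 -2 0;-1.5 3 0 0;-1.5 3 0 0;-2 3.5 0 0",
  claw=8.7,
)

```text
time_s: 21.25
tcp_pos: [0.4249, 0.1734, 0.2583]
ee_rot: [[0.925, -0.381, 0.001], [-0.381, -0.925, 0.0], [0.001, -0.001, -1.0]]
wrist_force: [-0.1, 0.2, 1.1]
gripper_width: 1.001
gripper_force: 0.0
```

Request:
step_arm(
  targets="-2 3.5 0 0;0 0 0 0;0 0 0 0;0 0 0 0",
)

```text
time_s: 21.58
tcp_pos: [0.3938, 0.1493, 0.259]
ee_rot: [[0.925, -0.38, 0.002], [-0.38, -0.925, 0.002], [0.002, -0.002, -1.0]]
wrist_force: [-0.1, 0.8, 0.2]
gripper_width: 0.996
gripper_force: 0.0
```

```bash
cat > o.py <<'E'
from h import *
import sys
t=sys.argv[1];fn='wrist%s.png'%t
P=[];Rs=[]
for i in range(6):
    s=sense();P.append(s['tcp_pos']);Rs.append(s['ee_rot']);d=cap('wrist',fn)
print(np.std(P,0),np.mean(P,0))
from scipy.spatial.transform import Rotation as Ro
R=Ro.from_matrix(Rs).mean().as_matrix();T=np.array(d['tool_from_camera']);k=load(fn)
np.savez('pics/'+fn+'.npz',f=k['f'],c=k['c'],eye=np.mean(P,0)+R@T[:3,3],rot=R@T[:3,:3])
q=proj(fn,[.5073,.2426,.213]);print('exp',q)
m=cv2.inRange(cv2.cvtColor(d['frame'],cv2.COLOR_BGR2HSV),(15,120,80),(35,255,255))
n,l,st,c=cv2.connectedComponentsWithStats(m)
for i in range(1,n):
    if st[i][4]>200: print(c[i],st[i])
E
python3 o.py 9
```

```text
[0.00013783 0.00014526 0.00051433] [0.39398709 0.1495677  0.25819172]
exp [ 61.8493017  131.16592147]
[267.          97.02851324] [220  29  63 139 491]
[169.69808542  82.66863034] [151  65  40  35 679]
[ 62.77535847 128.35847053] [  37  106   52   46 1883]
[184.47269625 151.77474403] [169 135  32  35 586]
[100.04292421 359.98658618] [  84  323   41   74 1491]
[565.89726484 360.09539693] [ 541  323   42   74 1499]
[477.59179323 428.30242473] [ 298  412  342   28 7506]
```

Request:
step_arm(
  targets="0 -4 0 0;0 -4 0 0;0 -4 0 0;0 -4 0 0;0 -4 0 0;0 -4 0 0;0 -2 0 0;0 0 0 0;0 0 0 0;0 0 0 0",
)

```text
time_s: 22.72
tcp_pos: [0.4918, 0.3889, 0.2571]
ee_rot: [[0.925, -0.38, -0.001], [-0.38, -0.925, -0.001], [-0.0, 0.002, -1.0]]
wrist_force: [0.2, 0.6, 0.3]
gripper_width: 1.003
gripper_force: 0.0
```

```bash
python3 o.py 10; python3 -c "
import cv2,numpy as np
a=cv2.imread('pics/wrist9.png')[0:260];b=cv2.imread('pics/wrist10.png')[0:260]
cv2.imwrite('pics/c10.png',np.hstack([a[:,:400],b[:,240:]]))"
```

```text
[3.31551602e-05 1.77443382e-04 5.42874549e-04] [0.49184777 0.38855631 0.25807209]
exp [604.32603484 130.51615968]
[400.38394415 106.2478185 ] [383  29  63 162 573]
[486.42222222  90.3037037 ] [469  72  36  36 675]
[601.8176 127.8832] [ 576  106   53   45 1875]
[486.81355932 158.91016949] [468 142  37  35 590]
[100.00264901 360.08278146] [  84  323   42   74 1510]
[565.87034574 360.06981383] [ 541  323   42   74 1504]
[477.87466949 428.23492861] [ 297  412  343   28 7564]
```

View pics/c10.png

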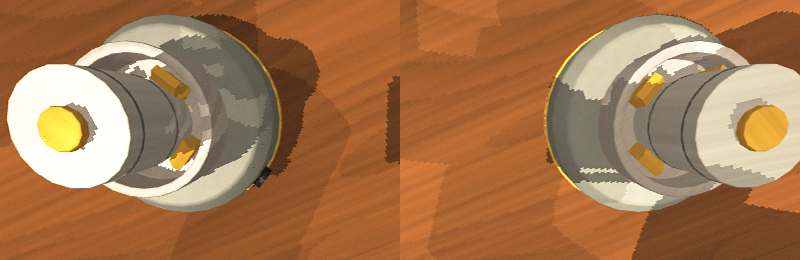

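```bash
python3 - <<'E'
from h import *
from scipy.optimize import least_squares
F=('wrist9.png','wrist10.png')
B={}
def hullc(fn,x,y,z,r,h):
    a=np.linspace(0,2*np.pi,48,endpoint=False)
    p=np.array([proj(fn,[x+r*np.cos(t),y+r*np.sin(t),zz]) for zz in (z,z+h) for t in a],np.float32)
    m=cv2.moments(cv2.convexHull(p));return np.array([m['m10'],m['m01']])/m['m00']
obs={F[0]:(62.775,128.358),F[1]:(601.818,127.883)}
s=least_squares(lambda p:np.concatenate([hullc(f,*p,.011,.008)-obs[f] for f in F]),[.507,.243,.206],x_scale=.001,diff_step=1e-4)
print('button',s.x,s.fun)
# lid outline: edge points by radial search for largest gradient near predicted lid circle
def edges(fn,x,y,z,ang):
    I=cv2.GaussianBlur(cv2.imread('pics/'+fn),(3,3),0).astype(float); out=[]
    for t in ang:
        rr=np.arange(.026,.034,.0001)
        uv=np.array([proj(fn,[x+r*np.cos(t),y+r*np.sin(t),z]) for r in rr],np.float32)
        if uv.min()<1 or uv[:,0].max()>638: out.append(np.nan);continue
        v=cv2.remap(I.astype(np.float32),uv[None,:,0],uv[None,:,1],1)[0]
        g=np.abs(np.diff(v,axis=0)).sum(1);g=np.convolve(g,np.ones(5)/5,'same');k=np.argmax(g);out.append(rr[k] if g[k]>1.5 else np.nan)
    return np.array(out)
x,y,z=s.x
for f in F: print(f,[round(v*1e3,1) for v in edges(f,x,y,z,np.radians(np.arange(0,360,20)))])
# cup housing refs: shoes tops
for n,a in (('shoeA',((169.698,82.669),(486.42,90.30))),('shoeB',((184.47,151.77),(486.81,158.91)))): pass
E
```

```text
button [0.50835832 0.24257685 0.20677579] [ 2.63507842e-05  8.86873164e-02 -1.24798493e-04 -8.85077189e-02]
wrist9.png [np.float64(29.4), np.float64(29.4), np.float64(nan), np.float64(nan), np.float64(29.5), np.float64(29.3), np.float64(29.2), np.float64(29.1), np.float64(29.2), np.float64(29.4), np.float64(29.5), np.float64(29.8), np.float64(29.9), np.float64(29.9), np.float64(29.6), np.float64(29.5), np.float64(29.3), np.float64(29.5)]
wrist10.png [np.float64(29.2), np.float64(29.4), np.float64(29.7), np.float64(29.5), np.float64(29.4), np.float64(29.4), np.float64(29.1), np.float64(29.3), np.float64(29.0), np.float64(29.1), np.float64(28.9), np.float64(nan), np.float64(nan), np.float64(nan), np.float64(nan), np.float64(nan), np.float64(29.1), np.float64(29.2)]
```

Stereo puts the lid at 0.2068, so the foot is about 0.8 mm above the floor. I'll check for height bias with the same method on the cup rim.

```bash
python3 - <<'E'
from h import *
from scipy.optimize import least_squares
b=np.array([.38,.925])
def run(R,z,lo,hi,ang0,c):
  C=[]
  for f,sg in (('wrist9.png',1),('wrist10.png',-1)):
    I=cv2.GaussianBlur(cv2.imread('pics/'+f),(3,3),0).astype(np.float32);P=[]
    base=np.arctan2(b[1],b[0])+(np.pi if sg>0 else 0)
    base+= 0 if ang0=='near' else np.pi
    for t in base+np.radians(np.arange(-80,81,4)):
        rr=np.arange(lo,hi,.0001);uv=np.array([proj(f,[c[0]+r*np.cos(t),c[1]+r*np.sin(t),z]) for r in rr],np.float32)
        if uv.min()<1 or uv[:,0].max()>638: continue
        v=cv2.remap(I,uv[None,:,0],uv[None,:,1],1)[0]
        g=np.convolve(np.abs(np.diff(v,axis=0)).sum(1),np.ones(5)/5,'same')[3:-3];k=np.argmax(g)+3
        P.append([c[0]+rr[k]*np.cos(t),c[1]+rr[k]*np.sin(t)])
    P=np.array(P)
    s=least_squares(lambda q:np.hypot(*(P-q[:2]).T)-q[2],[*c,R],loss='soft_l1',f_scale=.0005);s2=least_squares(lambda q:np.hypot(*(P-q).T)-R*.99,c,loss='soft_l1',f_scale=.0005)
    print(f,len(P),s.x,np.median(abs(s.fun)),s2.x);C.append(s.x[:2])
  print('sep along baseline mm',(C[1]-C[0])@b*1e3)
c=[.508,.2427]
print('rim far');run(.05,.132,.046,.054,'far',c)
print('rim near');run(.05,.132,.046,.054,'near',c)
print('lid far',);run(.03,.2068,.027,.033,'near',c)
e=[load(f)['eye'] for f in('wrist9.png','wrist10.png')];print(e)
E
```

```text
rim far
wrist9.png 41 [0.50855858 0.24356453 0.04930569] 0.0009080005423901735 [0.50843253 0.24324463]
wrist10.png 41 [0.50713818 0.24074904 0.04853769] 0.001360264197718182 [0.50772618 0.24234546]
sep along baseline mm -3.144077748080591
rim near
wrist9.png 41 [0.5082494  0.24237923 0.04886695] 0.00013091809111527575 [0.50855744 0.24311008]
wrist10.png 41 [0.50784552 0.24255956 0.04951556] 0.00015046820373595254 [0.50785352 0.24257725]
sep along baseline mm 0.013328152388423093
lid far
wrist9.png 41 [0.50842353 0.24248168 0.02954303] 0.00010807621859223321 [0.50850997 0.24265622]
wrist10.png 41 [0.50828829 0.24246624 0.02956085] 0.00015395271259260532 [0.50821626 0.24231338]
sep along baseline mm -0.06567144200681413
[array([0.4687088 , 0.11863382, 0.42067456]), array([0.56666809, 0.35765348, 0.42051537])]
```

The rim shows no height bias (separation about 0 mm at 0.132). The canister is about 0.5–0.8 mm from the floor reference, upright and centred, and the hand is clear. Three estimates agree, so I'm handing in.

```bash
python3 -c "
from station import r
print(r.finish_job())"
```

```text
the job is handed in; nothing more can be done
None
```

I handed the job in with the canister in the cradle and released. It stands upright and centred to within about 1 mm, and its foot measured 0.5–0.8 mm above the cradle floor (limit 2 mm). The hand slipped on the final twists, so I never felt it bottom out, and the hand-in gave no verdict.

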